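Flip a lens cell face-down on the hinged turnover fixture

ROBOT

A 6-joint arm with a two-finger parallel gripper is mounted at the origin on the work surface. World frame = base frame: x ahead of the robot, y to its left, z up, the work surface at z = 0. Lengths are in mm, angles in rad, forces in N, time in s.
With the tool pointing down it reaches from about 275 to 825 mm from the base axis. Payload 5.2 kg.
Tool frame: the origin (TCP) lies at the very end of the fingers, on their centre line; the grasp point (between the pads) lies 19 mm behind it; z points along the fingers, y is the direction in which the jaws open and shut (so a half turn about z gives the same grasp; the last joint's range is limited). The gripper opens to 93 mm and grips with 3 to 60 N. Pads are 15 mm wide; open, the fingers measure 128 mm over their backs; the gripper's body (75 mm by 188 mm) begins 65 mm behind the grasp point.
Start: joints at [0.955, 0.259, 1.535, -0, 1.348, -0.203], TCP at [220.626, 503.815, 218.653] pointing down, gripper open.
Joint ranges: [-3.14, 3.14], [-0.91, 2.08], [0.19, 2.58], [-1.22, 4.36], [0.22, 2.71], [-3.12, 3.12]. Speed limits (rad/s): [2.57, 2.57, 3.14, 3.14, 3.14, 3.14].

INTERFACE

Orientations are given as [roll, pitch, yaw] about the fixed x, y, z axes, in that order (R = Rz(yaw) Ry(pitch) Rx(roll)).
In Python, from bench import robot gives the robot as it stands. The module is installed in compiled form; this text tells all that it offers. Calls block until the motion is done:
- robot.move_ptp(position, orientation): joint-space move of the TCP to a pose.
- robot.move_linear(position, ori=None, speed=150, f_stop=None): straight line of the TCP; ori=None keeps the orientation; speed is the mean speed in mm/s. With f_stop (N) it stops when the force on the tool has changed by that much, and returns True; else False.
- robot.move_j(angles): joint-space move.
- robot.move_gripper(opening): opening from 0.0 (shut) to 1.0 (fully open); the grip force is fixed at half the most; returns when the fingers have stopped.
- robot.sleep(seconds).
- robot.inverse_kinematics(position, orientation): joint angles nearest the present ones, or None.
- robot.get_image(name): name is "scene" or "top" or "wrist"; returns a dict with "img" (400x640x3 uint8, blue, green, red), "fovy" (degrees; the focal length in pixels is half the picture's height over the tangent of half this angle, whatever the lens; pixels are square), "cx", "cy" (the principal point, pixels), "eye" and "orientation" of the camera in the world. Camera axes: x right, y down, z forward; pixel columns grow to the right and rows downward; lengths in mm; the calibration is good to about 2 mm. A picture is of the moment at which its call begins. There is no depth.
A pose or a line that the arm cannot do raises robot.MotionError and nothing moves.
- robot.hand_in(): hands the job in, once; it reports no verdict.
Readings, each from a call of its own:
- robot.current_t(): time.
- robot.current_qpos(): joint angles.
- robot.current_joint_vel(): joint speeds.
- robot.current_joint_efforts(): joint torques, N m.
- robot.current_tcp_pos(): TCP position.
- robot.current_eef_rot(): TCP orientation.
- robot.current_contact_force(): force on the tool from outside, world axes, zero at the start.
- robot.current_ft_torque(): the same for the moment, N m.
- robot.current_gripper_width(): opening from 0.0 (shut) to 1.0 (fully open).
Only numpy, scipy, OpenCV 4.12 (cv2) and the standard library are available. Lean on these libraries where they do the work, as an engineer would, in place of code of your own. Each camera call takes 0.05 s, during which the arm holds its last target.

TASK

On the optics assembly bench, take the wide, low lens cell (the widest one with glass in it) from the white wipe and seat it glass side up, flat in the pocket of the hinged flipper plate; lower it in, do not drop it from a height. Then take the plate by its crank pin and swing it all the way over, so that the cell drops glass side down, flat, into the fixed nest on the other side of the hinge. Leave the plate lying fully over the nest and let go.

Things in the scene. Friction and masses are not known exactly. Their poses are not given: they have to be found in the camera images.
- cell_center (a point): Centre of the lens cell: black disc 56 mm across, 14 mm thick, about 90 g, glass face up on a white wipe 2 mm thick; centre 9 mm above the table, z out of the glass, yaw free. Neighbours on the wipe, in any order, 95 mm or more apart: smaller glass cell (38 mm across), tall barrel (42 mm across, 60 high), open spacer ring (54 mm across, 7 high, no glass).
- pocket_seat (a point): Centre of the cell once seated in the flipper plate, 7 mm over the pocket floor, 33 mm over the table at the start. Slick white arcs 20 mm high hold it on the hinge and far sides: 60 mm across, flared above 7 mm to 77 mm at the top. Its +x and -x sides are open, 40 mm wide: put the fingers there; floor reaches 42 mm each way. x along the hinge, y away from it, z up; moves with the plate.
- nest_seat (a point): Centre of the cell once home in the fixed nest, 7 mm over its floor, 39 mm over the table. Slick white arcs 13 mm high, 62 mm across, flared to 78 mm. x along the hinge, y towards hinge and flipper, z up. Hinge axis parallel to x, at y +54 mm, z +7 mm from here. Hinge posts 53 mm high at x +-50 mm. Base 112 x 256 mm.
- handle (a point): Grip point on the plate's crank pin: 12 mm thick, parallel to the hinge, 112 mm from its axis, 29 mm from its free end (-x), clear all round; 46 mm over the table when open (start) and when fully over, 158 mm at the top. Plate turns 180 degrees between stops, lightly damped, 1 to 3 N at the pin; pin turns in a pinch from above; from 30 degrees past the top it falls over by itself.

How it is judged (in metres and radians):
On the way, in this order (a step that is already met when the one before it is completed fails the run):
1. the lens cell lies seated in the flipper's pocket, glass up, let go (distance between cell_center and pocket_seat below 0.008 m and angle between cell_center's own z axis and vertical below 0.15 rad and y of handle in the frame of nest_seat above 0.155 m and contact force between the fingers and lens_cell below 0.1 N), for 0.2 s.
2. the plate is swung up with the cell in its pocket (distance between cell_center and pocket_seat below 0.015 m and z of handle in the frame of nest_seat above 0.09 m).
At the end, for the whole second after the job is handed in: The lens cell lies at rest glass down and flat (within 10 degrees) in the fixed nest, its centre within 10 mm of the seat, and the flipper plate lies fully over it (pin within 10 mm of its lowest place) (distance between cell_center and nest_seat below 0.01 m and angle between cell_center's own z axis and vertical above 2.97 rad and y of handle in the frame of nest_seat below -0.04 m and z of handle in the frame of nest_seat below 0.017 m and linear speed of lens_cell below 0.02 m/s); the robot touches nothing.
It fails at once if the lens cell falls from a height (faster than 1.5 m/s while not held) (linear speed of lens_cell above 1.5 m/s and contact force between the fingers and lens_cell below 0.1 N).
It also fails if it takes over 64 s, if anything falls off the work surface, if the arm or the gripper's body presses on something with over 40 N, if the wrist force passes 120 N, or if a joint passes its speed limit or range.

## Working session

There is one attempt and no reset: what is moved stays moved. The work goes in short steps, each a Python script; the robot and the scene stay as the last script left them, time stands still between calls to the robot, and variables do not carry over. Pictures are saved under pics/ and viewed, and the job is handed in when it is done.

```bash
ls; mkdir -p pics; cat > h.py <<'E'
import numpy as np, cv2
from scipy.spatial.transform import Rotation as R
from bench import robot
def cam(name,fn=None):
    d=robot.get_image(name)
    if fn: cv2.imwrite('pics/'+fn,d['img'])
    return d
def ray(d,u,v):
    f=200/np.tan(np.radians(d['fovy'])/2)
    r=np.array([(u-d['cx'])/f,(v-d['cy'])/f,1.])
    o=np.array(d['orientation'],float)
    M=R.from_euler('xyz',o).as_matrix() if o.shape==(3,) else o
    return np.array(d['eye'],float),M@r
def plane(d,u,v,z):
    e,r=ray(d,u,v); return e+r*(z-e[2])/r[2]
def proj(d,p):
    f=200/np.tan(np.radians(d['fovy'])/2)
    o=np.array(d['orientation'],float)
    M=R.from_euler('xyz',o).as_matrix() if o.shape==(3,) else o
    c=M.T@(np.array(p,float)-np.array(d['eye'],float))
    return c[0]/c[2]*f+d['cx'],c[1]/c[2]*f+d['cy']
E
python3 - <<'E'
from h import *
for n in ['scene','top','wrist']:
    d=cam(n,n+'0.png'); print(n,d['fovy'],d['cx'],d['cy'],d['eye'],d['orientation'])
print(robot.current_eef_rot(),robot.current_t())
E
```

```text
pics
scene 48.521197967340406 312.9034981143713 201.3583150964654 [1017.90344485  -19.87946102  874.48023227] [-2.58911835  0.00464624  1.56602363]
top 50.72954944617594 321.4998674623777 198.03312113320047 [ 368.72264853  -12.58979433 1083.64170044] [-2.96760534 -0.00372518 -1.59254713]
wrist 69.34456327736419 320.4900316639763 203.8513175704634 [145.66924753 538.2410763  384.1599969 ] [2.84220021e+00 1.79331731e-03 1.15774857e+00]
[-3.14021879e+00 -2.92168276e-04  2.72881693e+00] 0.15
```

View pics/scene0.png

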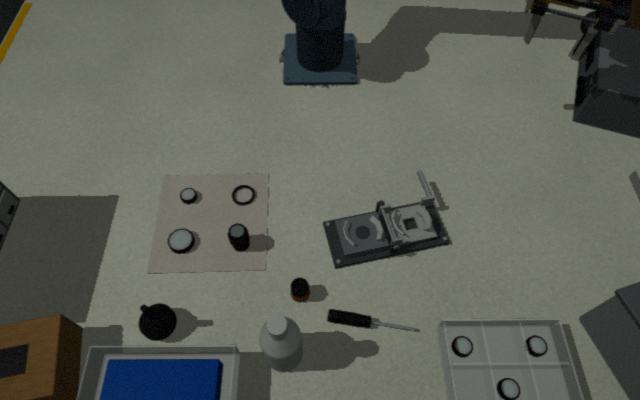

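View pics/top0.png

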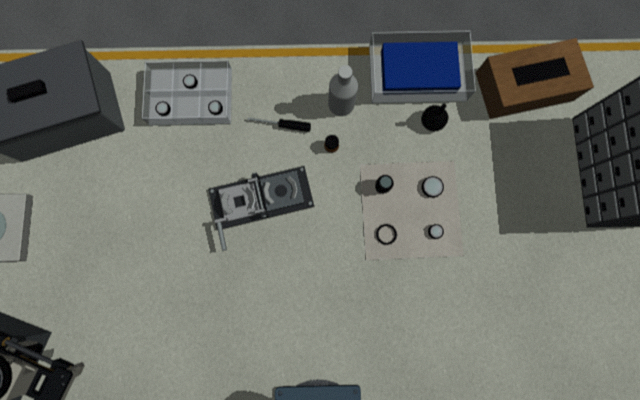

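View pics/wrist0.png

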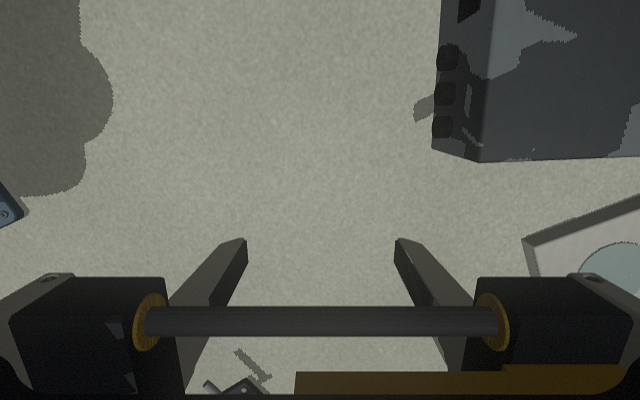

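The wide cell is at about (432,187) in top and (181,240) in scene. The plate pocket is at about (240,203), the nest at (283,190), and the crank pin runs from (218,222) to (223,248), towards the robot. I'll enlarge these for coarse positions.

```bash
python3 - <<'E'
from h import *
d=cam('top')
im=d['img']
a=cv2.resize(im[150:260,195:325],None,fx=6,fy=5.4 if 0 else 6,interpolation=cv2.INTER_CUBIC)[:600]
cv2.imwrite('pics/tf.png',np.clip(a*1.5,0,255).astype(np.uint8)[:600])
for n,u,v,z in [('cell',432,187,16),('small',435,231,14),('ring',386,234,9),('pocket',240,203,30),('nest',283,190,35),('pintip',223,248,46),('pinroot',219,222,46)]:
    print(n,plane(d,u,v,z).round(1))
s=cam('scene'); b=cv2.resize(s['img'][160:280,310:460],None,fx=5,fy=5,interpolation=cv2.INTER_CUBIC)
cv2.imwrite('pics/sf.png',np.clip(b*1.5,0,255).astype(np.uint8))
print('cell scene',plane(s,181,240,16))
E
```

```text
cell [ 579.2 -306.7   16. ]
small [ 465.4 -307.3   14. ]
ring [ 460.9 -183.1    9. ]
pocket [545.4 185.8  30. ]
nest [575.6  76.5  35. ]
pintip [432.1 223.   46. ]
pinroot [496.2 234.   46. ]
cell scene [ 584.50467178 -306.74476532   16.        ]
```

View pics/tf.png

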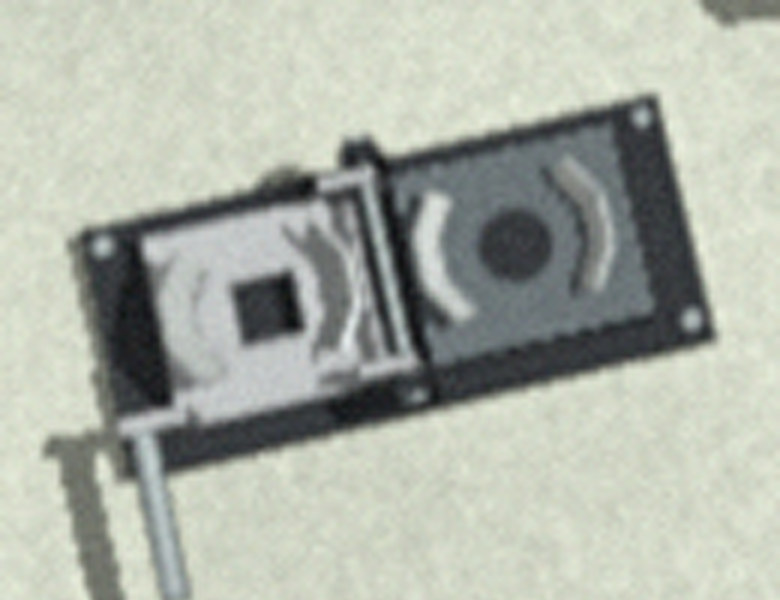

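View pics/sf.png

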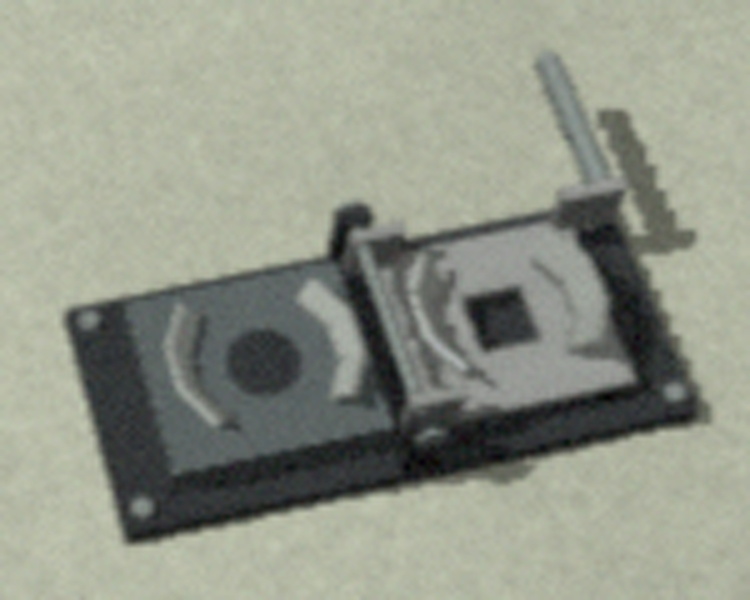

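```bash
cat >> h.py <<'E'
def tool(yaw): return [np.pi,0,yaw]
def camrel():
    # camera pose in tool frame (measured at start)
    T=R.from_euler('xyz',[-3.14021879,-2.92168276e-04,2.72881693]); p=np.array([220.626,503.815,218.653])
    C=R.from_euler('xyz',[2.84220021,1.79331731e-03,1.15774857]); e=np.array([145.66924753,538.2410763,384.1599969])
    return T.inv().apply(e-p),T.inv()*C
def look(xy,zobj,ztcp,yaw):
    "TCP position so that optical axis hits xy at zobj"
    e,C=camrel(); T=R.from_euler('xyz',tool(yaw))
    eo=T.apply(e); r=(T*C).apply([0,0,1]); k=(zobj-(ztcp+eo[2]))/r[2]
    off=eo+k*r
    return [xy[0]-off[0],xy[1]-off[1],ztcp]
E
python3 - <<'E'
from h import *
for yaw in [1.83,1.83-np.pi,.26,.26-np.pi,.26+np.pi]:
    for n,xy,z in [('plate',[560,135],150),('cell',[580,-307],120)]:
        p=look(xy,30,z,yaw); q=robot.inverse_kinematics(p,tool(yaw)); print(n,round(yaw,2),np.round(p),None if q is None else np.round(q,2))
E
```

```text
plate 1.83 [557. 140. 150.] [ 0.05  0.36  1.57  0.    1.21 -0.21]
cell 1.83 [ 580. -311.  120.] [-0.66  0.52  1.39  0.    1.23 -0.92]
plate -1.31 [563. 130. 150.] [ 0.03  0.36  1.57 -0.    1.21  2.92]
cell -1.31 [ 580. -303.  120.] [-0.65  0.52  1.4  -0.    1.23  2.23]
plate 0.26 [565. 138. 150.] [ 0.05  0.37  1.56 -0.    1.22  1.36]
cell 0.26 [ 576. -307.  120.] [-0.66  0.51  1.4  -0.    1.23  0.65]
plate -2.88 [555. 132. 150.] [ 0.04  0.35  1.58  0.    1.21 -1.79]
cell -2.88 [ 584. -307.  120.] [-0.65  0.53  1.38  0.    1.23 -2.48]
plate 3.4 [555. 132. 150.] [ 0.04  0.35  1.58  0.    1.21 -1.79]
cell 3.4 [ 584. -307.  120.] [-0.65  0.53  1.38  0.    1.23 -2.48]
```

```bash
python3 - <<'E'
from h import *
p=look([578,67],30,200,1.83)
robot.move_ptp(p,tool(1.83)); robot.sleep(.2)
d=cam('wrist','w1.png'); np.save('w1.npy',d,allow_pickle=True); print(robot.current_t(),robot.current_tcp_pos(),d['eye'],d['orientation'])
E
```

```text
2.4667 [571.39274384  87.91878479 200.06277006] [550.65310651 169.14028297 366.32957694] [ 2.84220955e+00 -9.37592064e-04  2.60446166e-01]
```

View pics/w1.png

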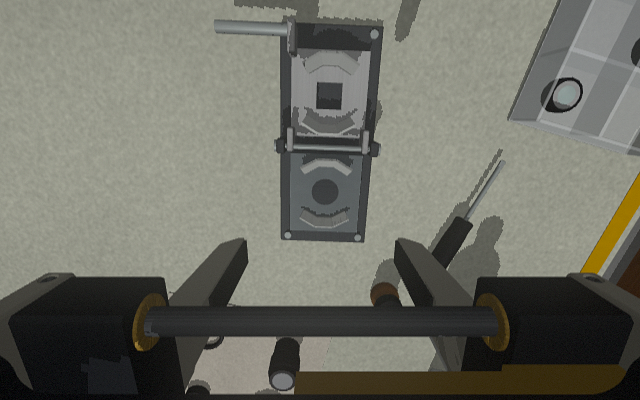

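```bash
python3 - <<'E'
from h import *
im=cv2.imread('pics/w1.png')
a=im[5:250,205:400]; a=cv2.resize(a,None,fx=2.44,fy=2.44,interpolation=cv2.INTER_CUBIC)
cv2.imwrite('pics/w1a.png',np.clip(a*1.5,0,255).astype(np.uint8))
b=cv2.resize(im[10:160,205:395],None,fx=4,fy=4,interpolation=cv2.INTER_CUBIC); cv2.imwrite('pics/w1b.png',np.clip(b*1.5,0,255).astype(np.uint8))
E
```

```text
(no output)
```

View pics/w1b.png

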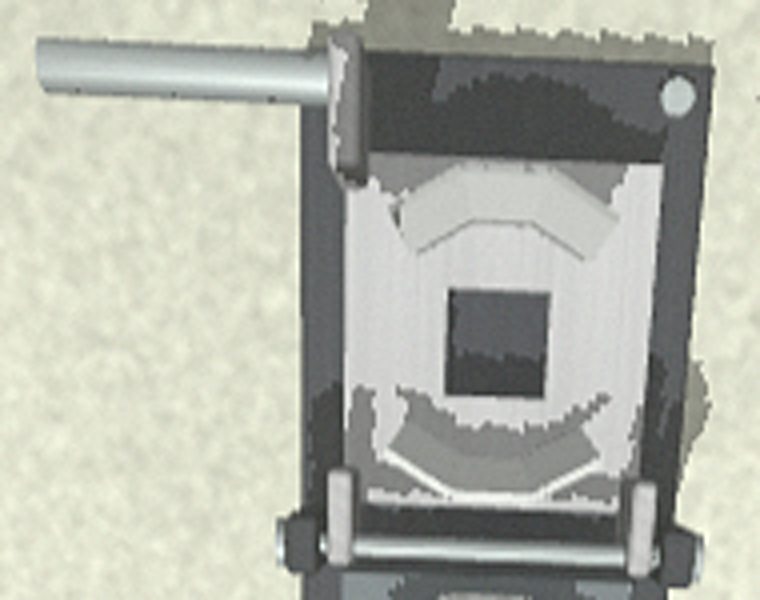

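View pics/w1a.png

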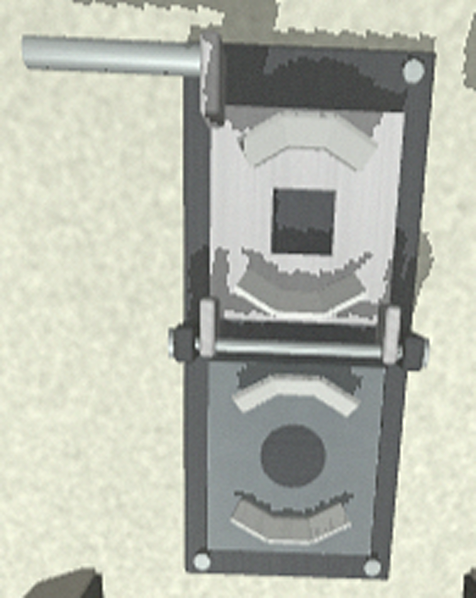

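```bash
python3 - <<'E'
from h import *
d=np.load('w1.npy',allow_pickle=True).item()
b=lambda u,v,z: plane(d,205+(u+.5)/4-.5,10+(v+.5)/4-.5,z)
a=lambda u,v,z: plane(d,205+u/2.44,5+v/2.44,z)
c=[b(*p,26) for p in [(448,288),(551,292),(546,397),(445,394)]]
P=np.mean(c,0); print('pocket',P.round(1),'sides',[np.linalg.norm(c[i]-c[i-1]).round(1) for i in range(4)])
ang=lambda v: np.degrees(np.arctan2(v[1],v[0])).round(2)
print('hole ang',ang(c[1]-c[0]),ang(c[2]-c[3]),ang(c[0]-c[3])-90,ang(c[1]-c[2])-90)
t,r=b(38,64,46),b(328,80,46); print('pin',t.round(1),r.round(1),np.linalg.norm(r-t),ang(r-t))
h1,h2=b(350,547,46),b(630,554,46); print('hinge',h1,h2,ang(h2-h1))
p1,p2=b(290,540,53),b(685,560,53); print('posts',p1,p2,ang(p2-p1),(p1+p2)/2)
N=a(293,456,32); print('nest',N, 'P-N',ang(P-N)-90,np.linalg.norm((P-N)[:2]))
E
```

```text
pocket [554.8 191.1  26. ] sides [np.float64(27.4), np.float64(28.1), np.float64(27.2), np.float64(28.2)]
hole ang 12.87 13.31 12.950000000000003 13.260000000000005
pin [429.5 222.6  46. ] [498.5 237.4  46. ] 70.56002312877382 12.14
hinge [529.54273284 129.19901085  46.        ] [604.00307916 147.0803701   46.        ] 13.5
posts [514.12406018 127.7460579   53.        ] [617.56017185 149.84031631  53.        ] 12.06 [565.84211601 138.7931871   53.        ]
nest [578.97864305  85.3773715   32.        ] P-N 12.849999999999994 108.4830550157623
```

```bash
python3 - <<'E'
from h import *
for n,g in [('top',(195,150,6)),('scene',(310,160,5))]:
    d=cam(n)
    for nm,uv,z in [('pocket',{'top':(268,307),'scene':(503,319)}[n],26),('nest',{'top':(516,244),'scene':(264,361)}[n],32)]:
        print(n,nm,plane(d,g[0]+(uv[0]+.5)/g[2]-.5,g[1]+(uv[1]+.5)/g[2]-.5,z).round(1))
d=cam('top'); print('cell',plane(d,432,186.5,16)); print(proj(d,[554.8,191.1,26]))
e=look([580-5*0,-307],16,120,1.83)
# view of cell: look 80mm short along tool x
yaw=1.83; p=look([580+.26*90,-307-.97*90],16,120,yaw)
robot.move_ptp(p,tool(yaw)); robot.sleep(.2)
d=cam('wrist','w2.png'); np.save('w2.npy',d,allow_pickle=True); print(robot.current_t())
E
```

```text
top pocket [551.9 188.5  26. ]
top nest [575.7  82.9  32. ]
scene pocket [552.8 190.2  26. ]
scene nest [575.8  84.2  32. ]
cell [ 580.47963911 -306.83590258   16.        ]
(np.float64(238.2440310911499), np.float64(199.64316307711485))
4.6417
```

View pics/w2.png

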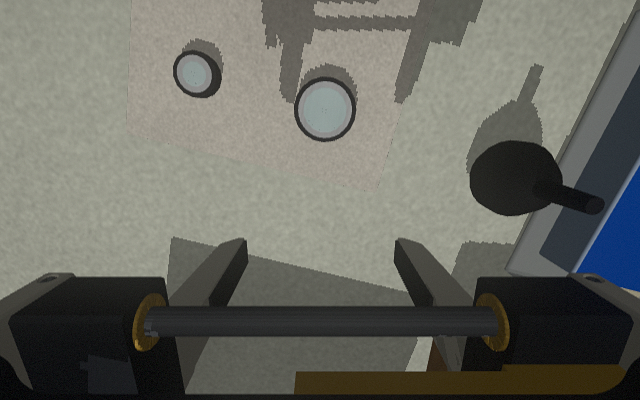

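```bash
python3 - <<'E'
from h import *
d=np.load('w2.npy',allow_pickle=True).item(); im=d['img']
h=cv2.cvtColor(im,cv2.COLOR_BGR2GRAY)
hsv=im.astype(int); m=((hsv[:,:,0]-hsv[:,:,2]>4)&(h>110)).astype(np.uint8)*255; m[160:]=0
cs,_=cv2.findContours(m,0,2); 
for c in cs:
    if cv2.contourArea(c)>200: e=cv2.fitEllipse(c); print(e,plane(d,*e[0],16).round(1))
m=(h<45).astype(np.uint8)*255; m[160:]=0
cs,_=cv2.findContours(m,0,2)
for c in cs:
    if cv2.contourArea(c)>200: e=cv2.fitEllipse(c); print('dark',e,plane(d,*e[0],14).round(1))
E
```

```text
((324.6083679199219, 109.36344146728516), (41.74800491333008, 44.01251220703125), 1.243204951286316) [ 584.8 -306.4   16. ]
((193.6446075439453, 73.34381103515625), (21.596721649169922, 25.13328742980957), 149.7821044921875) [ 468.3 -307.    16. ]
dark ((514.5780029296875, 167.2686309814453), (52.74099349975586, 80.08233642578125), 87.58329010009766) [ 773.  -310.3   14. ]
```

```bash
python3 - <<'E'
from h import *
yaw=np.pi/2+np.radians(13.1); c=[583.2,-306.6]
robot.move_ptp(c+[60],tool(yaw))
print(robot.move_linear(c+[3.5],speed=80,f_stop=8),robot.current_tcp_pos())
robot.move_gripper(0.0); print('w',robot.current_gripper_width(),robot.current_contact_force(),robot.current_t())
robot.move_linear(c+[60],speed=120)
print('w',robot.current_gripper_width(),robot.current_contact_force())
d=cam('wrist','w3.png'); t=cam('scene'); cv2.imwrite('pics/s3.png',cv2.resize(t['img'][150:300,120:300],None,fx=4,fy=4))
E
```

```text
True [ 581.92642205 -305.91662387    2.40500202]
w 0.5968638728698541 [4.66314298 0.74430894 4.52752244] 6.5417
w 0.5938711149332342 [ 0.77811166  0.26489792 -1.19290532]
```

View pics/w3.png

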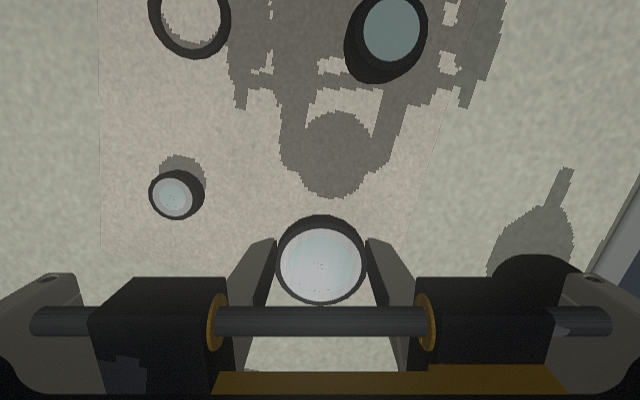

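View pics/s3.png

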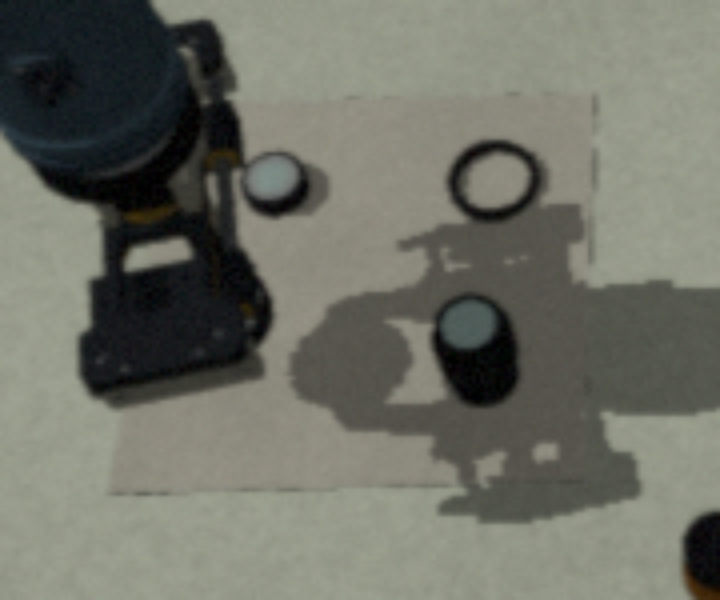

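The cell is held level between the pads at about (321,260), with the glass up. I'll measure its offset from the TCP.

```bash
python3 - <<'E'
from h import *
d=cam('wrist'); im=d['img'].astype(int); tp=np.array(robot.current_tcp_pos()); print(tp, robot.current_eef_rot())
h=cv2.cvtColor(d['img'],cv2.COLOR_BGR2GRAY)
m=((im[:,:,0]-im[:,:,2]>0)&(h>110)).astype(np.uint8)*255; m[:210]=0; m[306:]=0; m[:,:270]=0;m[:,370:]=0
cs,_=cv2.findContours(m,0,2); c=max(cs,key=cv2.contourArea); e=cv2.fitEllipse(c); print(e)
q=plane(d,*e[0],tp[2]+13.6); print('cell rel tool', R.from_euler('xyz',robot.current_eef_rot()).inv().apply(q-tp))
E
```

```text
[ 582.20306595 -305.98010797   58.51683482] [-3.13653829 -0.00596444  1.79900763]
((319.2684020996094, 266.97625732421875), (60.78346252441406, 66.78751373291016), 56.872947692871094)
cell rel tool [ -2.41734881   0.12657762 -13.61547389]
```

```bash
python3 - <<'E'
from h import *
d=cam('wrist'); tp=np.array(robot.current_tcp_pos())
h=cv2.cvtColor(d['img'],cv2.COLOR_BGR2GRAY)
for th in (130,145,160):
    m=(h>th).astype(np.uint8)*255; m[:222]=0; m[303:]=0; m[:,:276]=0;m[:,366:]=0
    m=cv2.morphologyEx(m,cv2.MORPH_OPEN,np.ones((7,7)))
    cs,_=cv2.findContours(m,0,2); c=max(cs,key=cv2.contourArea); e=cv2.fitEllipse(c)
    q=plane(d,*e[0],tp[2]+13.6); print(th,np.round(e[0]+e[1],1),cv2.boundingRect(c),R.from_euler('xyz',robot.current_eef_rot()).inv().apply(q-tp).round(1))
cv2.imwrite('pics/w4.png',cv2.resize(d['img'][200:320,250:390],None,fx=5,fy=5))
E
```

```text
130 [320.4 264.6  71.9  80.3] (281, 229, 80, 72) [ -0.7   0.7 -13.6]
145 [320.3 264.6  71.1  80.3] (281, 229, 80, 72) [ -0.7   0.7 -13.6]
160 [316.1 266.8  65.7  74.3] (281, 230, 73, 71) [ -2.1  -1.8 -13.6]
```

View pics/w4.png

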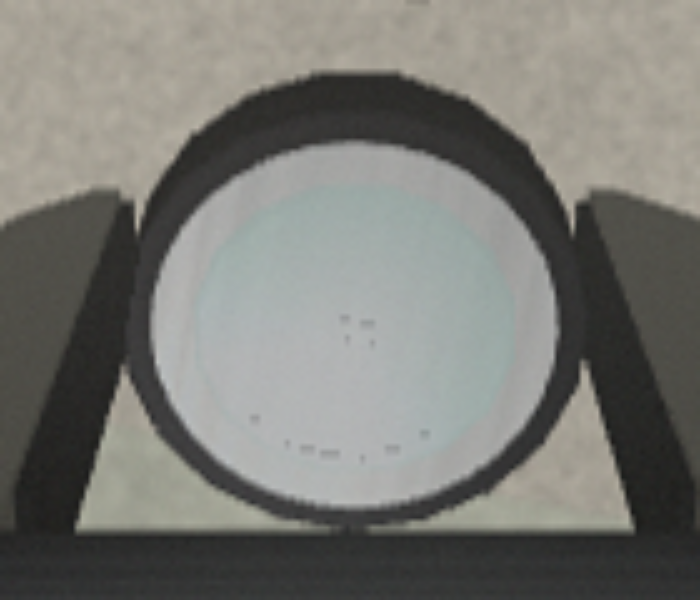

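```bash
python3 - <<'E'
from h import *
yaw=np.pi/2+np.radians(13.1); P=np.array([553.2,190.9])
robot.move_linear([583,-306.6,150],speed=200)
robot.move_ptp([*P,150],tool(yaw)); robot.move_linear([*P,75],speed=120); robot.sleep(.3)
tp=np.array(robot.current_tcp_pos()); print(tp,robot.current_eef_rot(),robot.current_contact_force(),robot.current_gripper_width(),robot.current_t())
s=cam('scene'); cv2.imwrite('pics/s5.png',cv2.resize(s['img'][160:280,310:460],None,fx=5,fy=5,interpolation=cv2.INTER_CUBIC))
w=cam('wrist','w5.png')
E
```

```text
[553.61805729 190.98323324  75.6931119 ] [3.14029495e+00 1.00367825e-04 1.79946679e+00] [-0.80663674 -1.12057473 -1.55566377] 0.5996803575097803 10.8583
```

View pics/s5.png

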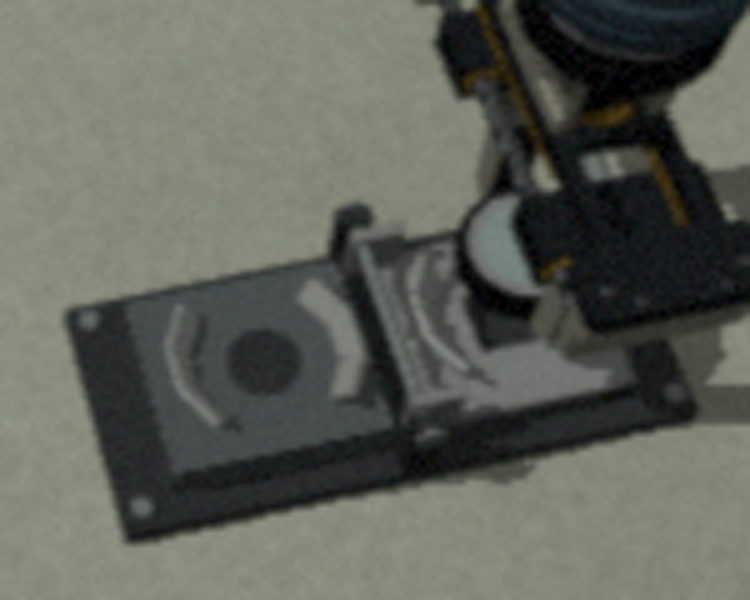

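View pics/w5.png

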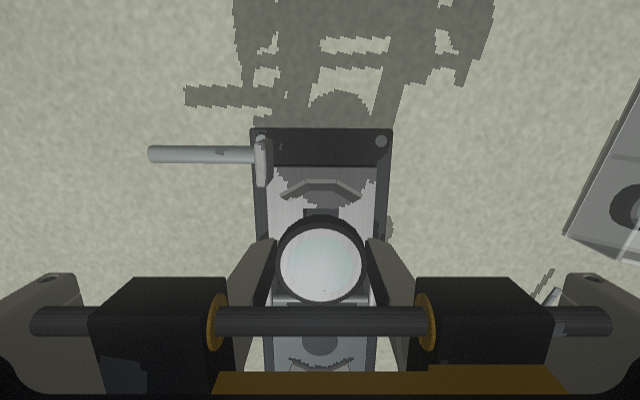

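The cell is centred over the pocket and square with the plate: cell at (321,263), plate x 268–375. I'll lower it with a force stop.

```bash
python3 - <<'E'
from h import *
P=np.array([553.2,190.9])
print(robot.move_linear([*P,45],speed=80,f_stop=5),robot.current_tcp_pos())
print(robot.move_linear([*P,27],speed=30,f_stop=5),robot.current_tcp_pos(),robot.current_contact_force(),robot.current_t())
s=cam('scene'); cv2.imwrite('pics/s6.png',cv2.resize(s['img'][160:280,310:460],None,fx=5,fy=5,interpolation=cv2.INTER_CUBIC))
w=cam('wrist','w6.png')
E
```

```text
False [552.92229368 190.87088503  44.50678406]
False [553.27301365 190.92306276  26.98374736] [ 0.20751256  0.5232652  -1.23328   ] 12.2333
```

View pics/w6.png

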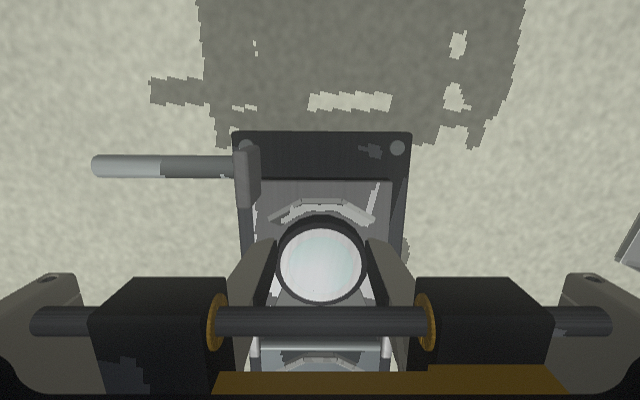

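```bash
python3 - <<'E'
from h import *
P=np.array([553.2,190.9])
print(robot.move_linear([*P,26.3],speed=15,f_stop=4),robot.current_tcp_pos(),robot.current_contact_force())
robot.move_gripper(.85); robot.sleep(.1); print(robot.current_contact_force(),robot.current_gripper_width())
robot.move_linear([*P,60],speed=100); robot.move_linear([P[0]+.225*-60*-1,P[1]-60,150],speed=250)
d=cam('wrist','w7.png');np.save('w7.npy',d,allow_pickle=True); print(robot.current_t(),robot.current_tcp_pos())
E
```

```text
False [553.30355876 190.93029519  26.39745792] [ 0.43925283  0.00215157 -0.04016389]
[-0.04191907  0.32257606  0.12199885] 0.8517058027318026
14.4167 [565.1949096  131.37710961 148.06703773]
```

View pics/w7.png

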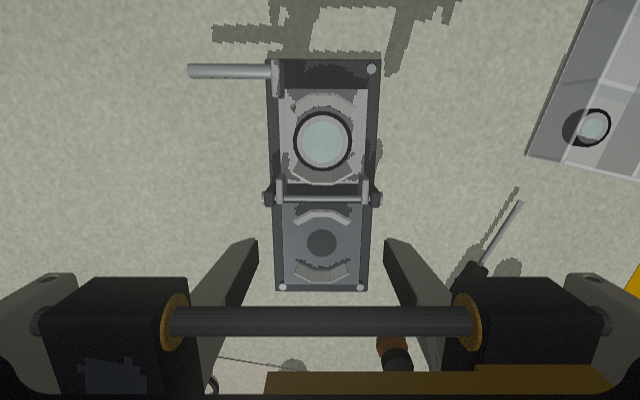

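The cell is seated at (322,141), concentric with the arcs. Next is the pin.

```bash
cat >> h.py <<'E'
A=np.radians(13.1); ex=np.array([np.cos(A),np.sin(A),0]); ey=np.array([-np.sin(A),np.cos(A),0])
O=np.array([565.4,137.3,46.]); YW=A
def arc(deg,dx=-85.7,r=112,up=0):
    t=np.radians(deg); p=O+dx*ex+r*np.cos(t)*ey; p[2]=46+r*np.sin(t)-19+up; return p
E
python3 - <<'E'
from h import *
d=np.load('w7.npy',allow_pickle=True).item()
print('cell',plane(d,322.3,141,40),'tip',plane(d,188,70.5,46),'root',plane(d,272,71.5,46),'mine',(O+(-114.7)*ex+112*ey),arc(0))
for yw in (YW,YW-np.pi):
    for g in (0,45,90,135,180):
        q=robot.inverse_kinematics(list(arc(g)),tool(yw)); print(round(yw,2),g,None if q is None else np.round(q,2))
E
```

```text
cell [554.79689013 190.28492596  40.        ] tip [429.62395235 222.35941826  46.        ] root [499.58664606 237.74762501  46.        ] mine [428.30001012 220.38840337  46.        ] [456.54531317 226.96129129  27.        ]
0.23 0 [ 0.24  0.4   1.86 -0.    0.87  1.58]
0.23 45 [ 0.18  0.28  1.8  -0.    1.06  1.52]
0.23 90 [ 0.01  0.23  1.78 -0.    1.13  1.36]
0.23 135 [-0.14  0.28  1.8  -0.    1.06  1.2 ]
0.23 180 [-0.2   0.4   1.87 -0.    0.87  1.14]
-2.91 0 [ 0.24  0.4   1.86  0.    0.87 -1.56]
-2.91 45 [ 0.18  0.28  1.8   0.    1.06 -1.62]
-2.91 90 [ 0.01  0.23  1.78  0.    1.13 -1.78]
-2.91 135 [-0.14  0.28  1.8   0.    1.06 -1.94]
-2.91 180 [-0.2   0.4   1.87  0.    0.87 -2.  ]
```

```bash
sed -i 's/^O=.*/O=np.array([565.2,138.1,46.]); YW=A/; s/; YW=A; YW=A/; YW=A/' h.py; python3 - <<'E'
from h import *
robot.move_gripper(.5)
robot.move_ptp(list(arc(0,up=70)),tool(YW))
print(robot.move_linear(list(arc(0)),speed=100,f_stop=8),robot.current_tcp_pos(),arc(0))
d=cam('wrist','w8.png')
f0=np.array(robot.current_contact_force())
robot.move_gripper(0.); f=np.array(robot.current_contact_force())
print(f0,f,'ey force',(f-f0)@ey,robot.current_gripper_width(),robot.current_tcp_pos(),robot.current_t())
E
```

```text
False [456.80369049 227.845437    27.36513148] [456.34531317 227.76129129  27.        ]
[-0.86921025 -0.1513215   0.28230152] [ 0.08116928 -4.22506182  1.04181369] ey force -4.183129934642634 0.11601362973649237 [456.59043189 227.13463758  27.09959755] 18.275
```

View pics/w8.png

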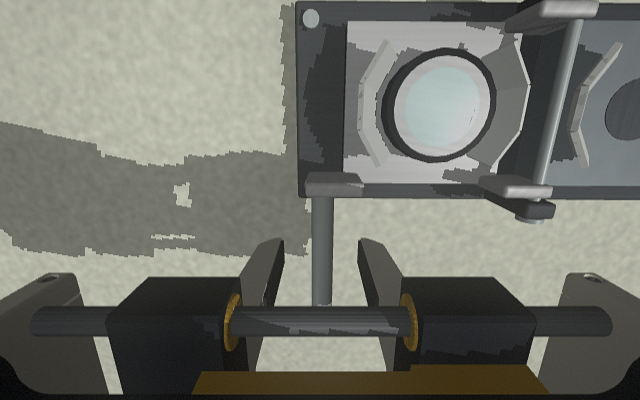

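The pin is gripped (width 0.116). It pulled the hand by -0.7 mm in y, so I'll go back to the earlier hinge estimate. Swinging up.

```bash
sed -i 's/^O=.*/O=np.array([565.4,137.3,46.]); YW=A/' h.py; python3 - <<'E'
from h import *
for g in (10,25,40,55,70,85):
    robot.move_linear(list(arc(g)),speed=120)
    f=np.array(robot.current_contact_force()); print(g,f.round(1),(np.array(robot.current_tcp_pos())-arc(g)).round(1),round(robot.current_gripper_width(),3),robot.current_t())
cam('wrist','w9.png'); s=cam('scene'); cv2.imwrite('pics/s9.png',cv2.resize(s['img'][120:280,310:480],None,fx=3.7,fy=3.7,interpolation=cv2.INTER_CUBIC))
E
```

```text
10 [ 1.  -0.2 -2.6] [-0.1  0.2 -0. ] 0.118 18.5917
25 [-0.6  7.2  0.4] [-0.3  1.1 -0.2] 0.123 18.9833
40 [-3.8 11.1  5.6] [-0.7  2.5  0.3] 0.116 19.375
55 [-9.5 15.7 17.7] [-1.2  4.1  1.7] 0.12 19.7667
70 [-11.    8.7  22.5] [-0.7  2.   2.1] 0.121 20.1583
85 [-8.3  2.1 18.5] [-0.5  0.   1.4] 0.119 20.55
```

View pics/w9.png

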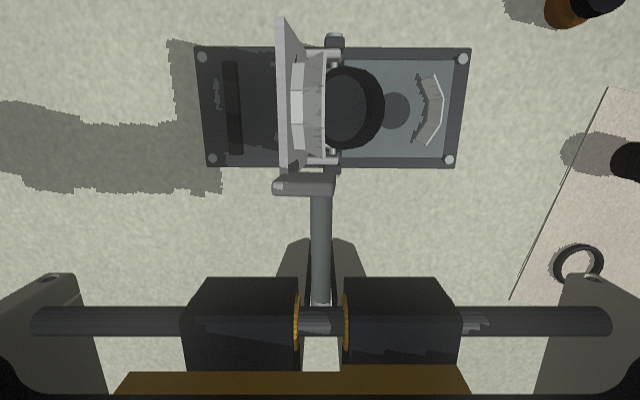

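View pics/s9.png

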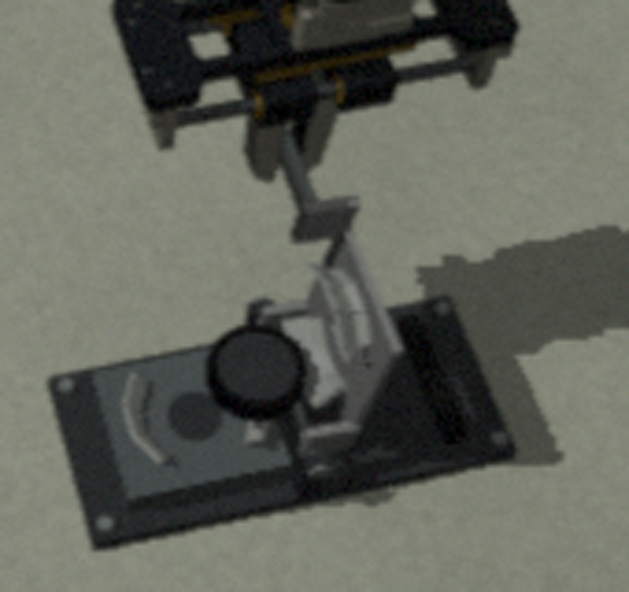

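```bash
python3 - <<'E'
from h import *
d=cam('wrist'); s=cam('scene'); t=cam('top')
a=cv2.resize(d['img'][20:190,180:490],None,fx=2.5,fy=2.5); b=cv2.resize(s['img'][170:270,310:450],None,fx=4,fy=4,interpolation=cv2.INTER_CUBIC); 
cv2.imwrite('pics/a10.png',np.clip(a*1.6,0,255).astype(np.uint8)); cv2.imwrite('pics/b10.png',np.clip(b*1.8,0,255).astype(np.uint8))
E
```

```text
(no output)
```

View pics/a10.png

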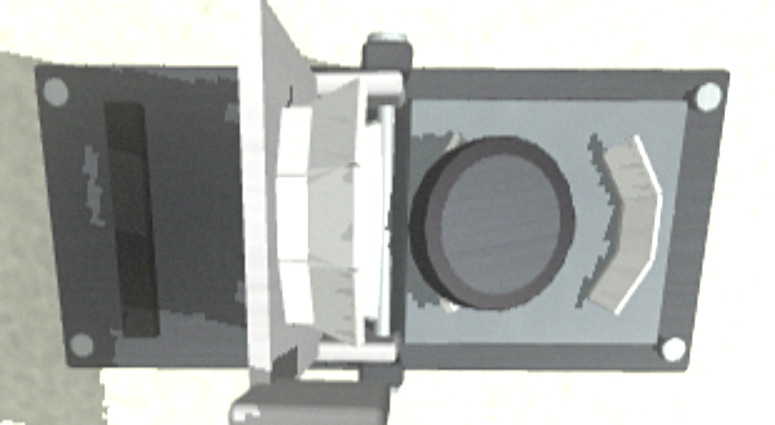

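View pics/b10.png

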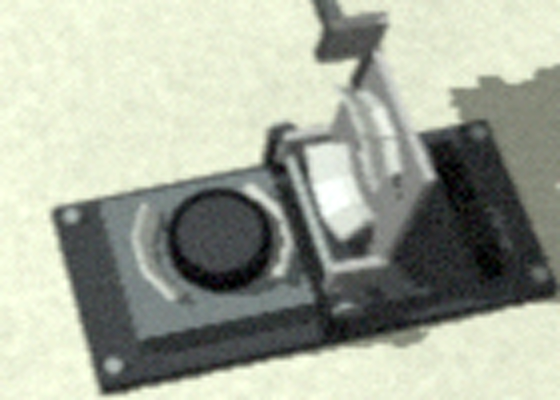

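The cell tipped out of the pocket late, near 85° (about 0.1 s before the photo, so after the 48° needed for step 2). It landed back-up in the nest. I'll check its seating before closing the plate.

```bash
python3 - <<'E'
from h import *
robot.sleep(.3)
d=cam('wrist'); np.save('w11.npy',d,allow_pickle=True); s=cam('scene'); t=cam('top'); np.save('t11.npy',t,allow_pickle=True); np.save('s11.npy',s,allow_pickle=True)
a=cv2.resize(d['img'][20:190,310:490],None,fx=3.5,fy=3.5,interpolation=cv2.INTER_CUBIC); b=cv2.resize(s['img'][190:270,315:405],None,fx=7,fy=7,interpolation=cv2.INTER_CUBIC); 
cv2.imwrite('pics/a11.png',np.clip(a*1.6,0,255).astype(np.uint8)); cv2.imwrite('pics/b11.png',np.clip(b*1.8,0,255).astype(np.uint8))
E
```

```text
(no output)
```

View pics/a11.png

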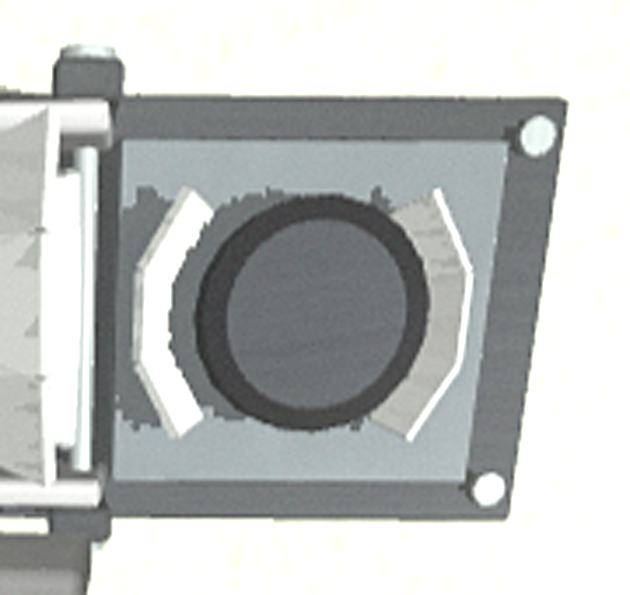

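View pics/b11.png

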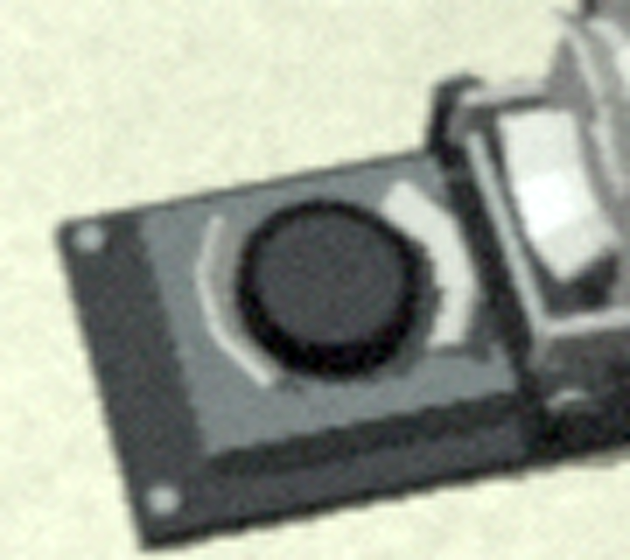

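The cell now lies flat, back up, between the nest arcs. I'll close the plate over it gently.

```bash
python3 - <<'E'
from h import *
d=np.load('w11.npy',allow_pickle=True).item(); s=np.load('s11.npy',allow_pickle=True).item()
N=O-54*ey
for q in (plane(d,310+317/3.5,20+315/3.5,46),plane(s,315+328/7,190+274/7,46)):
    print(q.round(1),'off x,y',((q-N)@ex).round(1),((q-N)@ey).round(1))
for g in (95,110,125,140,155,167,176):
    st=robot.move_linear(list(arc(g)),speed=80,f_stop=35)
    f=np.array(robot.current_contact_force()); print(g,st,f.round(1),(np.array(robot.current_tcp_pos())-arc(g)).round(1),round(robot.current_gripper_width(),3),robot.current_t())
    if st: break
cam('wrist','w12.png')
E
```

```text
[579.4  82.1  46. ] off x,y 1.1 -3.0
[576.8  81.7  46. ] off x,y -1.5 -2.7
95 False [-5.8 -1.  11. ] [-0.5 -0.6  0.4] 0.118 21.6417
110 False [-3.9  0.2  3.4] [-0.9 -0.1 -0.6] 0.118 22.1583
125 False [-5.2  2.1 -2. ] [-1.1  0.6 -0.7] 0.12 22.675
140 False [-6.4  2.7 -2.3] [-1.2  0.9 -0.5] 0.117 23.1917
155 False [-6.6  2.5 -1. ] [-1.2  0.7 -0.3] 0.122 23.7083
167 False [-8.1  0.6  0.2] [-1.1  0.6  0. ] 0.122 24.15
176 False [-6.  -0.7  0.1] [-1.   0.2  0. ] 0.121 24.5167
```

View pics/w12.png

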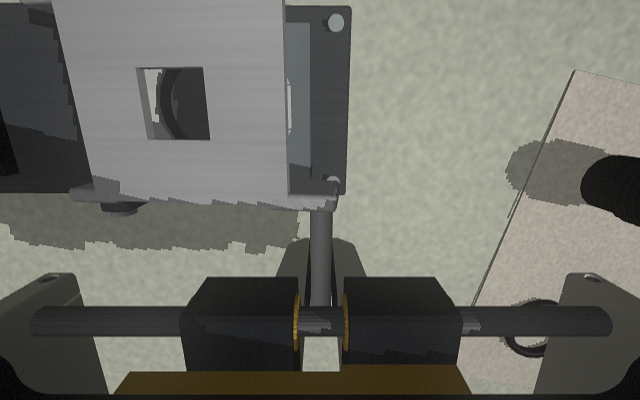

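```bash
python3 - <<'E'
from h import *
print(robot.move_linear(list(arc(179.5)),speed=40,f_stop=15),robot.current_contact_force(),robot.current_tcp_pos())
robot.move_gripper(.35); robot.sleep(.2)
p=arc(180,up=100); robot.move_linear(list(p),speed=120); p=p-80*ex; p[2]+=60
robot.move_linear(list(p),speed=150); robot.sleep(.3)
print(robot.current_t(),robot.current_contact_force())
d=cam('wrist','w13.png'); np.save('w13.npy',d,allow_pickle=True); t=cam('top'); s=cam('scene'); np.save('s13.npy',s,allow_pickle=True); np.save('t13.npy',t,allow_pickle=True)
cv2.imwrite('pics/s13.png',cv2.resize(s['img'][160:280,310:460],None,fx=5,fy=5,interpolation=cv2.INTER_CUBIC))
cv2.imwrite('pics/t13.png',cv2.resize(t['img'][150:260,195:325],None,fx=5,fy=5,interpolation=cv2.INTER_CUBIC))
E
```

```text
False [-7.75529763 -2.18713328  0.90618668] [506.42482848   8.75246083  28.26666887]
27.7667 [-0.07014251 -0.00661826  0.13268754]
```

View pics/w13.png

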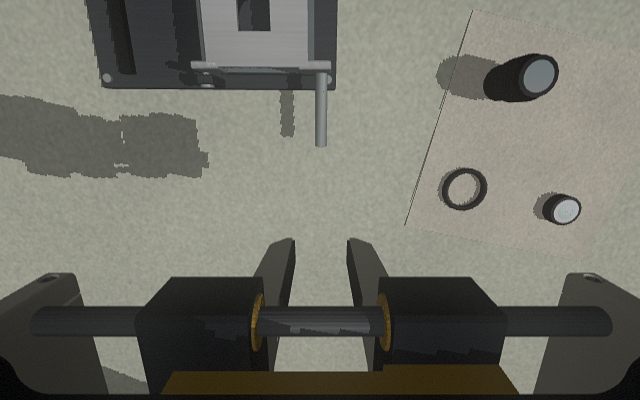

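View pics/s13.png

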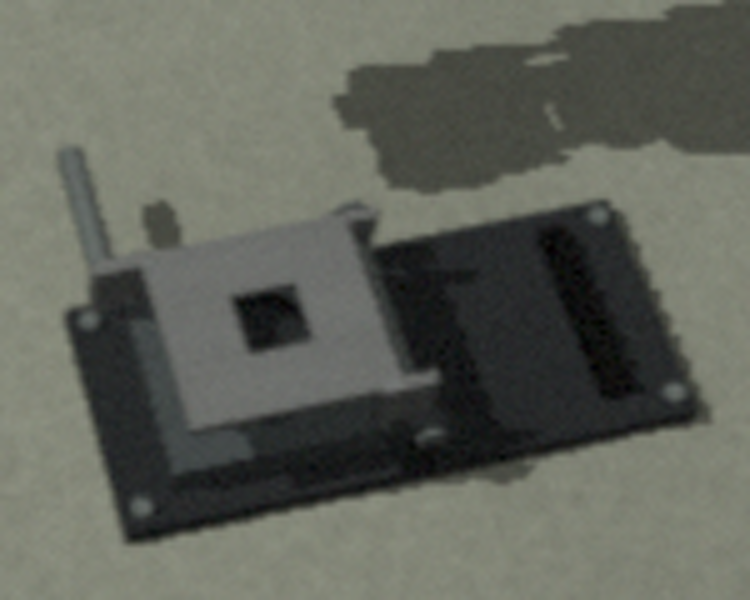

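View pics/t13.png

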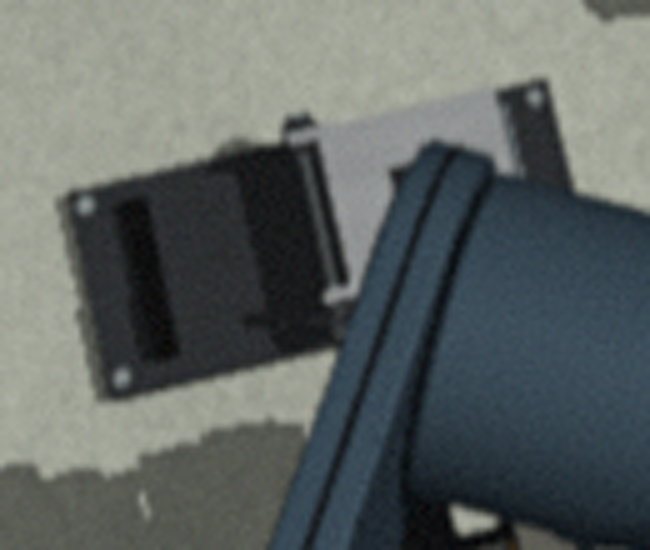

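The plate lies over the nest and the pin is free. I'll check the pin height across two views and look at the cell through the plate's square hole.

```bash
python3 - <<'E'
from h import *
d=np.load('w13.npy',allow_pickle=True).item(); s=np.load('s13.npy',allow_pickle=True).item()
e1,r1=ray(d,321,144); e2,r2=ray(s,310+68/5,160+150/5)
k=np.linalg.lstsq(np.c_[r1,-r2],e2-e1,rcond=None)[0]; print('pin tip',e1+k[0]*r1,e2+k[1]*r2,'expected',O-114.7*ex-112*ey)
N=O-54*ey
yaw=YW+np.pi/2; C,_=camrel(); off=R.from_euler('xyz',tool(yaw)).apply(C)
p=N-off; p[2]=170
robot.move_ptp(list(p),tool(yaw)); robot.sleep(.2); print(robot.current_t())
d=cam('wrist','w14.png'); u,v=map(int,proj(d,[N[0],N[1],66])); print(u,v)
c=d['img'][max(0,v-75):v+75,max(0,u-90):u+90]; cv2.imwrite('pics/w14b.png',np.clip(cv2.resize(c,None,fx=4,fy=4,interpolation=cv2.INTER_CUBIC)*2.,0,255).astype(np.uint8))
E
```

```text
pin tip [482.8049759    4.00135392  53.77057377] [482.6664228    2.47066339  53.81925115] expected [479.06990299   2.2177867   46.        ]
29.4333
320 115
```

View pics/w14b.png

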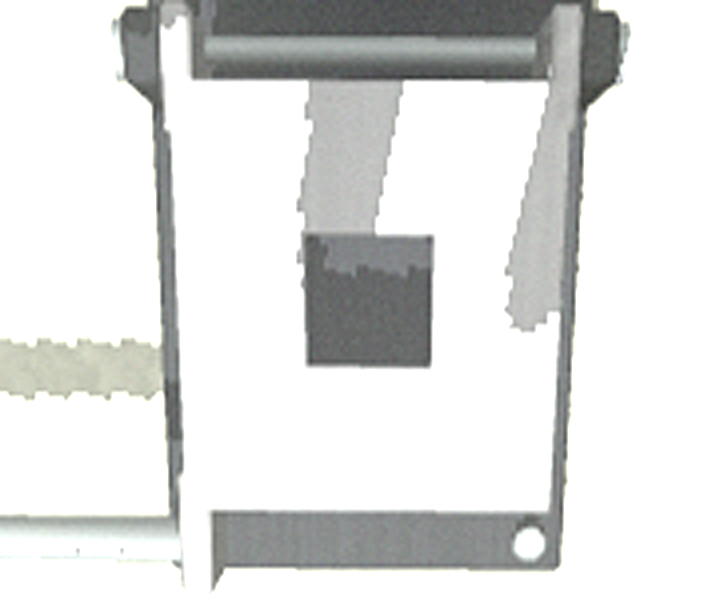

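```bash
python3 - <<'E'
from h import *
def tri(d,a,s,b):
    e1,r1=ray(d,*a); e2,r2=ray(s,*b)
    k=np.linalg.lstsq(np.c_[r1,-r2],e2-e1,rcond=None)[0]; return ((e1+k[0]*r1+e2+k[1]*r2)/2).round(1)
s13=np.load('s13.npy',allow_pickle=True).item(); w13=np.load('w13.npy',allow_pickle=True).item(); w1=np.load('w1.npy',allow_pickle=True).item()
print('open tip',tri(w1,(205+38/4,10+64/4),s13,(310+545/5,160+58/5)))
d=cam('wrist'); s=cam('scene'); t=cam('top')
for n,i,box in [('w',d['img'],(190,300,120,260)),('s',s['img'],(180,225,315,350)),('t',t['img'],(190,260,255,300)),('w13',w13['img'],(55,155,280,350))]:
    a,b,c,e=box; cv2.imwrite(f'pics/z_{n}.png',np.clip(cv2.resize(i[a:b,c:e],None,fx=5,fy=5,interpolation=cv2.INTER_CUBIC)*1.4,0,255).astype(np.uint8))
print(robot.current_t())
E
cd pics; python3 -c "
import cv2,numpy as np
L=[cv2.imread(f'z_{n}.png') for n in ('w','s','t','w13')]
c=np.zeros((560,1500,3),np.uint8);x=0
for i in L: c[:min(560,i.shape[0]),x:x+i.shape[1]]=i[:560]; print(x,i.shape); x+=i.shape[1]+5
cv2.imwrite('z.png',cv2.resize(c,None,fx=.53,fy=.53))"
```

```text
open tip [430.3 221.6  47.4]
29.6333
0 (550, 700, 3)
705 (225, 175, 3)
885 (350, 225, 3)
1115 (500, 350, 3)
```

View pics/z.png

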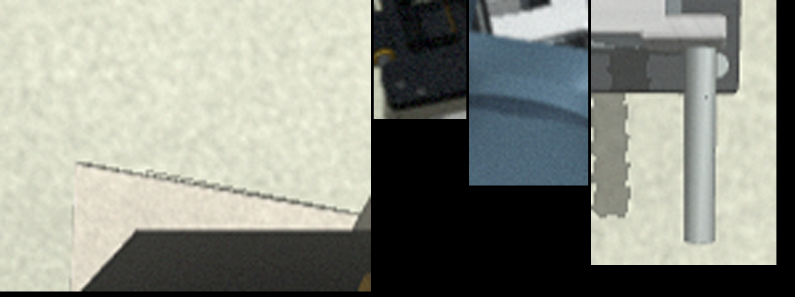

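The triangulated tip height is 54 mm, against 47 mm when the gripper held the pin. The check is cheap, so I'll touch the pin from above with closed fingers.

```bash
python3 - <<'E'
from h import *
p=arc(180,dx=-85.7)
robot.move_gripper(0.)
p[2]=110; robot.move_ptp(list(p),tool(YW)); p[2]=70; robot.move_linear(list(p),speed=100); robot.sleep(.2)
p[2]=48; print(robot.move_linear(list(p),speed=15,f_stop=4),robot.current_tcp_pos(),robot.current_contact_force())
p[2]=150; robot.move_linear(list(p),speed=120)
q=p-130*ex; q[2]=200; robot.move_linear(list(q),speed=200); robot.sleep(.3); print(robot.current_t(),robot.current_contact_force())
d=cam('wrist','w15.png')
s=cam('scene'); cv2.imwrite('pics/s15.png',cv2.resize(s['img'][160:280,310:460],None,fx=5,fy=5,interpolation=cv2.INTER_CUBIC))
E
```

```text
True [507.26319387   8.79514663  52.03879855] [-0.47367951 -0.88243305  6.16844395]
35.6833 [ 0.25583698 -0.36710009 -0.87466874]
```

View pics/s15.png

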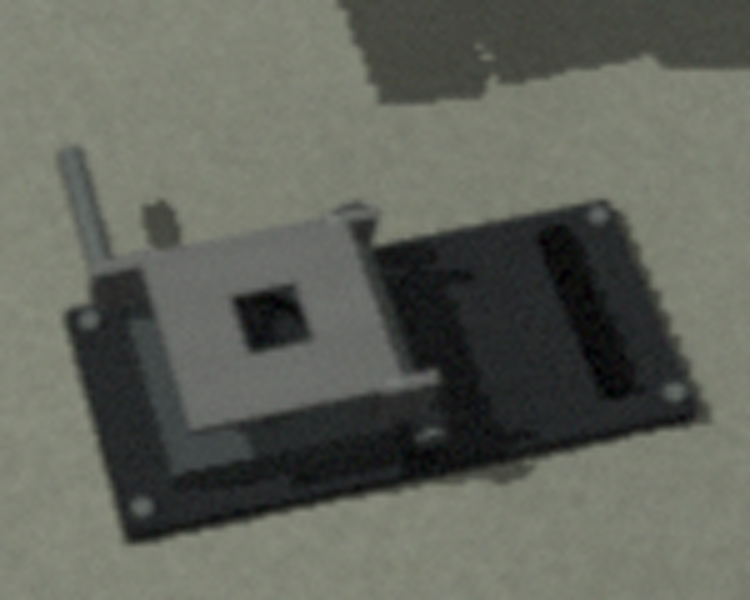

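The pin top is at 52.0 mm, so its axis is at 46 mm and the plate is fully over. Handing in.

```bash
python3 -c "
from h import *
robot.hand_in()"
```

```text
the job is handed in; nothing more can be done
```

The wide lens cell is glass side down in the fixed nest, with the plate lying fully over it and the gripper clear. I handed the job in at about 36 s of the 64 s allowed.

- **Seating:** I took the cell from the wipe, lowered it to about the pocket floor and let go. The wrist picture showed it central between the arcs, glass up.
- **Swing:** I took the crank pin and led the plate over its full arc. The cell tipped out of the pocket on its own by the time the plate reached 85°, earlier than I expected. From the timing it was still in the pocket past the 48° that step 2 needs, but I did not see that moment directly.
- **Cell in the nest:** Before I closed the plate, pictures showed the cell lying flat, back up, about 3 mm from the nest centre. With the plate closed, the cell's black back shows through the plate's square hole.
- **Plate closed:** Finding the pin tip from two camera views put it at about 54 mm, which disagreed with the expected 46 mm. Touching the pin from above found its top at 52.0 mm, so its axis is at 46 mm, the fully closed height.

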